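# Start the gauging station from its console

## Task

Start the gauging station from the grey console: with a fingertip press the marked, raised end of the white rocker until it is fully over, then push the yellow latch fully home so that it stays in, and then press the green button fully in and let it come back out. Press neither the red stop nor the blue button, leave the selector as it is, and do not move or pick up any of the parts, the bottle or the tools around.

Things in the scene. Friction and masses are not known exactly. Their poses are not given: they have to be found in the camera images.
- console: grey control console fixed to the bench, 180 (x) by 340 (y) by 60 mm high. Origin: centre of its underside; x away from the robot, y to the left, z up. On it six square grey plates (62 x 6 mm), square to it, at x = -40, +40 and y = -120, -40, +40 mm; which control is where changes. Worked from straight above, closed fingers. A rubber ledge at its left end carries the bush
- rocker_press (a point): point to press on the white rocker: on its raised (console +x) half, marked by a black bar, 18 mm from the pivot; moves with it. Rocker 47 mm (along console x) by 28 mm, top a shallow V, pivot line in the middle 76 mm above the bench. Off, that half's outer end is about 87 mm above the bench, 3 mm above this point; fully over it is down 9 mm. Frame around: 70 mm high
- rocker (a joint): angle of the white rocker, rad: 0 (up to 0.04) off, 0.4 fully over to on; it grows as the marked raised half is pressed down. About 3 to 4 N at the end moves it; it stays where it is left
- yellow_top (a point): centre of the top of the yellow push latch, a 32 mm diameter round plunger; moves with it. Its top is flat; it stays upright and slides straight down. Top 88 mm above the bench when out (up to 2 mm lower at the start), 76 mm when home; the steel collar around it is 70 mm high and 42 mm across
- yellow (a joint): how far the yellow push latch is in, m: 0 out (starts at 0 to 0.002), 0.012 fully home. A steady 4 N or so moves it, a little more when fast; it has no spring and stays where it is left
- green_top (a point): centre of the top of the green start button, 32 mm diameter; moves with it. Its top is flat; it stays upright and slides straight down. Top 81 mm above the bench when out, 75 mm when fully in; its collar is 70 mm high and 42 mm across
- green (a joint): how far the green button is in, m: 0 out, 0.006 fully in. Sprung: starts to move at about 1.5 N, fully in at 5 N, comes back out when let go
- blue_top (a point): centre of the top of the blue button, 32 mm diameter, 81 mm above the bench; not to be pressed
- blue (a joint): how far the blue button is in, m: 0 out, 0.006 fully in (sprung, like the green one)
- red_top (a point): centre of the top of the red mushroom stop button, 42 mm diameter, 94 mm above the bench; not to be pressed
- red (a joint): how far the red stop is in, m: 0 out, 0.006 fully in (sprung)
- selector_top (a point): centre of the top of the black selector switch (34 mm diameter with a raised bar), 87.5 mm above the bench; not to be turned
- selector (a joint): angle of the selector, rad; keeps its starting angle (-0.6 to 0.6), does not return by itself
- part_a: loose black machined arm, 128 x 32 x 20 mm, lying beside the console; origin under its middle, x along it
- part_b: loose black machined arm like part_a, lying in front of the console; origin under its middle, x along it
- bush: loose brass flanged bush, 38 mm diameter, 26 mm high, standing on the console's black rubber ledge; origin at the centre of its underside
- oil: loose white oil bottle with a red cap, 52 mm diameter, 120 mm high, standing beside the console; origin at the centre of its underside
- plug_gauge: loose steel plug gauge standing on end, 26 mm diameter, 72 mm high, in front of the console; origin at the centre of its underside
- caliper: loose caliper lying flat behind the console, 180 x 62 x 10 mm; origin under its middle, x along it
- file_tool: loose deburring tool with an orange handle, lying to the robot's right, about 200 mm long; origin under its middle, x along it
- selector_bar (a point): the end of the selector's raised bar, 15 mm from its axis, 87 mm above the bench; shows which way the selector points

How it is judged:
By the outcome, as a careful person would: the job done as asked, in the order asked, and still so for the second after the job is handed in, with the robot touching nothing.
It also fails if it takes over 45 s, if anything falls off the work surface, if the arm or the gripper's body presses on something with over 40 N, if the wrist force passes 120 N, or if a joint passes its speed limit or range.

## Robot

A 7-joint arm with a two-finger parallel gripper is mounted at the origin on the work surface. World frame = base frame: x ahead of the robot, y to its left, z up, the work surface at z = 0. Lengths are in mm, angles in degrees, forces in N, time in s.
With the tool pointing down it reaches from about 400 to 850 mm from the base axis. Payload 6.9 kg.
Tool frame: the origin (TCP) lies at the very end of the fingers, on their centre line; the grasp point (between the pads) lies 19 mm behind it (r.tcp_to_grasp is the distance from the TCP to the grasp point, in mm); z points along the fingers, y is the direction in which the jaws open and shut (so a half turn about z gives the same grasp; the last joint's range is limited). The gripper opens to 85 mm and grips with 20 to 120 N. Pads are 22 mm wide; open, the fingers measure 114 mm over their backs; the gripper's body (76 mm by 85 mm) begins 54 mm behind the grasp point. The pads swing forward as they close: fully open they stand 13 mm farther back than shut.
Start: joints at [76.175, 29.078, -13.613, 85.955, 7.202, 65.827, -8.869], TCP at [212.402, -587.79, 231.275] pointing down, gripper open.
Joint ranges: [-176.47, 176.47], [-13.61, 117.27], [-81.72, 77.17], [0.22, 143.17], [-87.28, 267.28], [10, 112.55], [-165.47, 165.47]. Speed limits (degrees/s): [136.94, 136.94, 180, 180, 180, 180, 180].

## Interface

Orientations are given as a 3x3 rotation matrix whose columns are the frame's x, y, z axes.
In Python, from cell import monitor, snapshot, r gives the robot as it stands.
- The arm moves only by the tool move_arm, never from a script. Its argument "moves" is text: rows parted by semicolons, each of 5 numbers parted by spaces: the finger opening in cm, from 0 to 8.54, then the shift along the world's x, y, z in cm, then the turn about the world's z in rad. A call has 1 to 10 rows; each row shifts and turns the commanded pose from where the row before left it; what a row does not reach is not made up. A row lasts 1/8 s, in which the tool goes at most 62.5 mm and 10.7 degrees, less where a joint would pass 70% of its speed; a pose out of reach is approached as far as the arm can. A call with a gripper value outside its range is refused whole. The fingers move at their own pace and stop on an object; the grip force is fixed at half the most. Time passes only in rows, so rows that do not move let the fingers close. It gives the time, the measured TCP pose, the force and the opening at its end, in the units of the state.
- monitor.get_state(): the state, without advancing time (a new reading comes with each control period).
- snapshot(name): name is "scene" or "top" or "wrist"; returns a dict with "pixels" (400x640x3 uint8, red, green, blue), "K" (3x3 intrinsics, pixels), "D" ([k1, k2, p1, p2, k3] as OpenCV has them; the pictures are not rectified), "R" (3x3) and "t" (3): a world point X has camera coordinates R X + t. Camera axes: x right, y down, z forward; pixel columns grow to the right and rows downward; lengths in mm; the calibration is good to about 2 mm. A picture is of the moment at which its call begins. There is no depth.
- r.hand_in(): hands the job in, once; it reports no verdict.
The state is a dict: "clock": time; "joints": joint angles; "joint_vel": joint speeds; "joint_efforts": joint torques, N m; "eef_pos": TCP position; "tcp_rot": TCP orientation; "force": force on the tool from outside, world axes, zero at the start; "wrist_torque": the same for the moment, N m; "grip_width": finger opening in mm.
Only numpy, scipy, OpenCV 4.12 (cv2) and the standard library are available. Lean on these libraries where they do the work, as an engineer would, in place of code of your own. Each camera call takes 0.05 s, during which the arm holds its last target. There are 200 camera calls.

## Working session

There is one attempt and no reset: what is moved stays moved. The work goes in short steps, Python scripts to look and compute and a tool call to move; the robot and the scene stay as the last step left them, time stands still between calls to the robot, and variables do not carry over. Pictures are saved under pics/ and viewed, about 8 in all and at most 12, crops included, and the job is handed in when it is done.

Besides the shell and the picture viewer there is one more tool, called after ">>>" by a JSON object that holds its "name" and its "arguments". move_arm: Moves the arm, as the interface text tells. Its arguments: {"type":"object","properties":{"moves":{"type":"string"}},"required":["moves"]}

```bash
mkdir -p pics; cat > h.py <<'E'
import cv2,numpy as np
from cell import monitor,snapshot,r
def snap(n,f):
    s=snapshot(n); cv2.imwrite(f,s["pixels"][:,:,::-1]); 
    np.savez(f[:-4]+".npz",**{k:np.array(s[k]) for k in "K D R t".split()},pixels=s["pixels"]); return s
def ray(s,uv,z):
    p=cv2.undistortPoints(np.array([[uv]],float),np.array(s["K"],float),np.array(s["D"],float))[0,0]
    R=np.array(s["R"]);c=-R.T@np.array(s["t"]);d=R.T@np.array([p[0],p[1],1])
    return c+d*(z-c[2])/d[2]
E
python3 - <<'E'
from h import *
for n in ("top","scene"): s=snap(n,f"pics/{n}0.png"); print(-np.array(s["R"]).T@np.array(s["t"]))
st=monitor.get_state();print(st["clock"],st["eef_pos"],st["tcp_rot"],st["force"],st["grip_width"])
E
```

```text
[ 325.89049814  -34.46849376 1130.69940735]
[987.34798042 420.56606951 860.73036687]
0.1 [ 212.18268685 -587.38639964  230.52031246] [[ 9.40476448e-01  3.39858388e-01 -5.71028165e-04]
 [ 3.39858867e-01 -9.40475217e-01  1.52182982e-03]
 [-1.98312093e-05 -1.62531409e-03 -9.99998679e-01]] [ 0.10859315 -0.12011575  0.42241509] 85.0606194678669
```

View pics/top0.png

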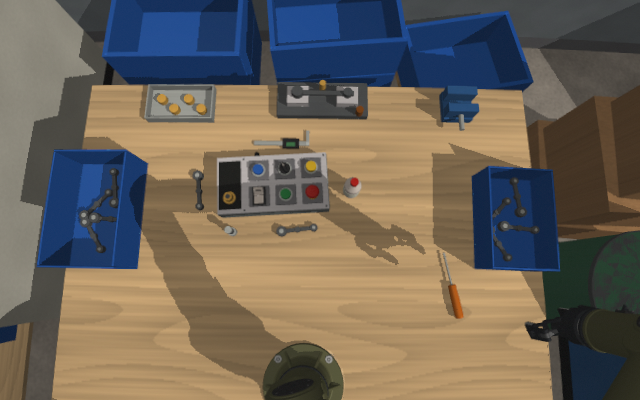

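View pics/scene0.png

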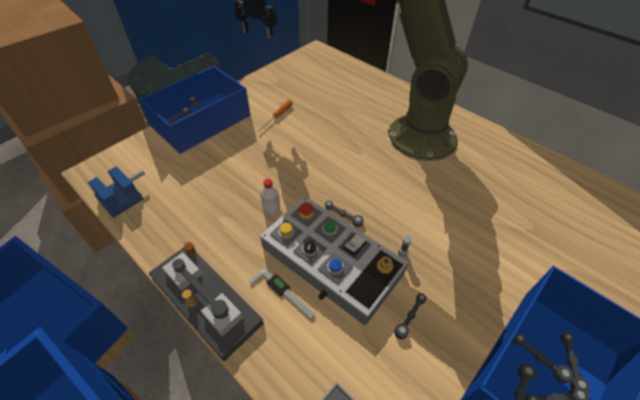

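The top view shows yellow at (311,166), green at (286,194), the rocker at (259,195), red at (312,191), blue at (258,169) and the selector at (285,168). Next I measure these.

```bash
python3 - <<'E'
from h import *
boxes={"top0":{"yellow":(311,166),"green":(286,194),"blue":(258,169),"red":(312,191)},"scene0":{"yellow":(287,229),"green":(330,227),"blue":(336,266),"red":(306,210)}}
hue={"yellow":(18,32),"green":(50,85),"blue":(100,125),"red":None}
Z={"yellow":87,"green":81,"blue":81,"red":92}
P={}
for im,b in boxes.items():
    s=np.load(f"pics/{im}.npz"); hsv=cv2.cvtColor(s["pixels"],cv2.COLOR_RGB2HSV)
    for n,(u,v) in b.items():
        h=hsv[...,0].astype(int); m=(hsv[...,1]>110)&(hsv[...,2]>50)
        m&=((h<8)|(h>172)) if hue[n] is None else (h>=hue[n][0])&(h<=hue[n][1])
        w=np.zeros_like(m); w[v-13:v+14,u-13:u+14]=1; m&=w
        ys,xs=np.nonzero(m); c=(xs.mean(),ys.mean()); p=ray(s,c,Z[n]); P[im,n]=p
        print(im,n,len(xs),np.round(c,1),np.round(p[:2],1))
# console frame: fit rotation from top view; nominal x,y
L={"yellow":(40,-120),"green":(-40,-40),"blue":(40,40),"red":(-40,-120)}
for im in boxes:
    A=np.array([L[n] for n in L],float);B=np.array([P[im,n][:2] for n in L])
    M,_=cv2.estimateAffinePartial2D(A,B); a=np.arctan2(M[1,0],M[0,0]);
    U,S,V=np.linalg.svd((A-A.mean(0)).T@(B-B.mean(0)));R=(U@V).T; t=B.mean(0)-R@A.mean(0)
    print(im,"scale",np.hypot(M[0,0],M[1,0]),"yaw",np.degrees(np.arctan2(R[1,0],R[0,0])),"t",t,"res",np.round(A@R.T+t-B,1).tolist())
    print("rocker press",R@[-22,40]+t)
a=cv2.imread("pics/top0.png")[145:220,205:375];cv2.imwrite("pics/c1.png",cv2.resize(a,None,fx=4.5,fy=4.5,interpolation=cv2.INTER_CUBIC))
E
```

```text
top0 yellow 93 [310.5 165.8] [635.7 -14.9]
top0 green 74 [285.1 193.5] [551.4  59.3]
top0 blue 82 [257.4 168.9] [626.1 144.5]
top0 red 146 [311.7 191. ] [557.3 -19.5]
scene0 yellow 138 [285.8 228.6] [640.8 -11.5]
scene0 green 77 [329.6 226. ] [555.4  61.2]
scene0 blue 122 [335.2 264.5] [629.8 146.1]
scene0 red 129 [305.9 208.1] [561.1 -17.8]
top0 scale 0.9943917272953311 yaw 3.689324330310045 t [588.76032663 102.20632778] res [[0.7, -0.1], [-0.0, 0.4], [0.0, 0.2], [-0.8, -0.6]]
rocker press [564.23206409 140.70781264]
scene0 scale 0.9920170106245905 yaw 4.0321888640922445 t [592.55552625 104.34034279] res [[0.1, -1.0], [0.1, 0.4], [-0.1, 1.0], [-0.0, -0.4]]
rocker press [567.79730693 142.69435923]
```

View pics/c1.png

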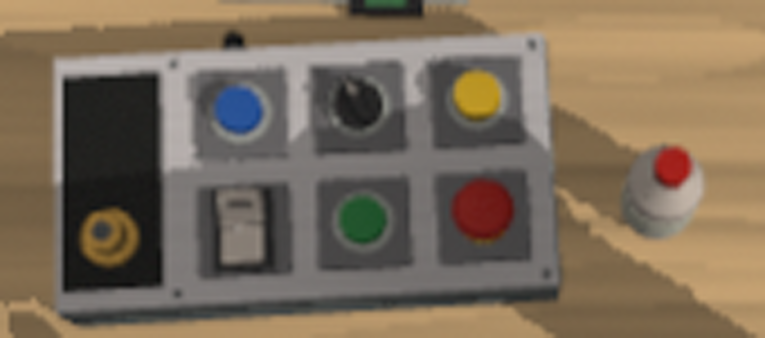

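Both views agree to about 4 mm: console centre ≈ (590.7, 103.3), yaw ≈ 3.85°. The black bar is on the far (+x) end of the rocker, as described. I'll approach at safe height with the fingers closed.

>>> {"name": "move_arm", "arguments": {"moves": "0 2.4 5.2 0 -0.028;0 2.4 5.2 0 -0.028;0 2.4 5.2 0 -0.028;0 2.4 5.2 0 -0.028;0 2.4 5.2 0 -0.028;0 2.4 5.2 0 -0.028;0 2.4 5.2 0 -0.028;0 2.4 5.2 0 -0.028;0 2.4 5.2 0 -0.028;0 2.4 5.2 0 -0.028"}}

```text
clock: 1.35
eef_pos: [452.8, -66.2, 231.2]
tcp_rot: [[0.998, 0.065, -0.0], [0.065, -0.998, -0.0], [-0.0, 0.0, -1.0]]
force: [0.8, -0.0, -0.4]
grip_width: 0.5
```

>>> {"name": "move_arm", "arguments": {"moves": "0 2.8 5.2 -0.5 0;0 2.8 5.2 -1 0;0 2.8 5.2 -1.5 0;0 2.9 5.2 -1.5 0;0 0 0 0 0;0 0 0 0 0"}}

```text
clock: 2.1
eef_pos: [565.0, 139.9, 185.6]
tcp_rot: [[0.998, 0.067, -0.002], [0.067, -0.998, -0.001], [-0.002, 0.001, -1.0]]
force: [0.8, -0.3, 1.1]
grip_width: -0.0
```

```bash
python3 - <<'E'
from h import *
s=snap("wrist","pics/w0.png")
st=monitor.get_state();print(st["clock"],st["eef_pos"],st["force"],-s["R"].T@s["t"])
E
```

```text
2.15 [565.0684319  138.99953124 186.05343492] [0.51562763 0.05462408 0.09093341] [643.83862128 145.86480361 326.92058307]
```

View pics/w0.png

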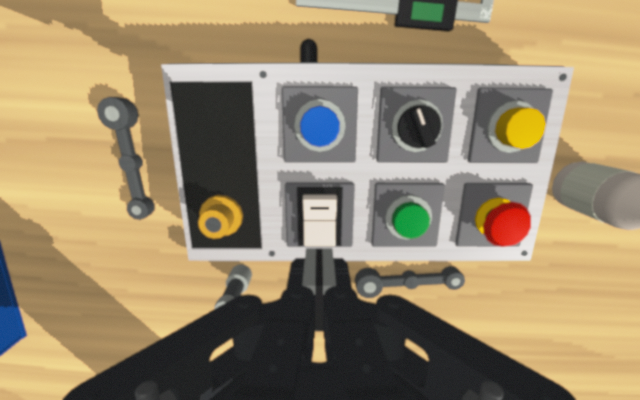

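The wrist view shows the black bar at about (320,208), yellow at (521,128), green at (411,219), blue at (320,126) and red at (506,222). I'll turn these into positions.

```bash
python3 - <<'E'
from h import *
s=np.load("pics/w0.npz"); hsv=cv2.cvtColor(s["pixels"],cv2.COLOR_RGB2HSV); h=hsv[...,0].astype(int)
P={}
for n,(u,v),(a,b),z in (("yellow",(521,128),(20,32),87),("green",(411,219),(50,85),81),("blue",(320,126),(100,125),81)):
    m=((hsv[...,1]>120)&(hsv[...,2]>60)&(h>=a)&(h<=b)); w=np.zeros_like(m); w[v-35:v+35,u-35:u+35]=1
    ys,xs=np.nonzero(m&w); 
    (c,rad)=cv2.minEnclosingCircle(np.c_[xs,ys].astype(np.float32)); c2=(xs.mean(),ys.mean()); P[n]=ray(s,c2,z)
    print(n,len(xs),np.round(c,1),round(rad,1),np.round(c2,1),np.round(P[n],1))
print("bar",ray(s,(320,208),84))
L={"yellow":(40,-120),"green":(-40,-40),"blue":(40,40)}
A=np.array([L[n] for n in L],float);B=np.array([P[n][:2] for n in L])
U,S,V=np.linalg.svd((A-A.mean(0)).T@(B-B.mean(0)));R=(U@V).T; t=B.mean(0)-R@A.mean(0)
print("yaw",np.degrees(np.arctan2(R[1,0],R[0,0])),t,(A@R.T+t-B).round(1).tolist(),"rocker",R@[-22,40]+t)
for n in L: print(n,R@L[n]+t)
E
```

```text
yellow 1642 [520.1 126. ] 25.6 [520.5 127.1] [639.9  -9.9  87. ]
green 991 [410.5 220. ] 18.2 [410.4 220. ] [556.5  61.   81. ]
blue 1210 [319.5 125.7] 19.8 [319.3 125.8] [629.1 144.2  81. ]
bar [563.05667155 139.03341675  84.        ]
yaw 4.109354678706183 [592.35815559 104.04793801] [[1.0, -2.9], [-1.2, 0.2], [0.2, 2.6]] rocker [567.54830365 142.36857536]
yellow [640.85455489 -12.77714172]
green [555.32740356  61.28436234]
blue [629.38890762 146.81151368]
```

>>> {"name": "move_arm", "arguments": {"moves": "0 0.15 0.15 -3 0;0 0 0 -3 0;0 0 0 -2 0;0 0 0 -1 0;0 0 0 0 0;0 0 0 -0.3 0;0 0 0 -0.3 0;0 0 0 -0.2 0;0 0 0 -0.2 0;0 0 0 0 0"}}

```text
clock: 3.4
eef_pos: [566.9, 141.7, 86.1]
tcp_rot: [[0.998, 0.067, -0.0], [0.067, -0.998, 0.0], [-0.0, -0.0, -1.0]]
force: [0.6, 0.3, 0.4]
grip_width: 0.3
```

>>> {"name": "move_arm", "arguments": {"moves": "0 0 0 -0.2 0;0 0 0 -0.2 0;0 0 0 -0.2 0;0 0 0 -0.2 0;0 0 0 0 0"}}

```text
clock: 4.03
eef_pos: [566.8, 141.8, 78.1]
tcp_rot: [[0.998, 0.067, -0.0], [0.067, -0.998, 0.0], [-0.0, -0.0, -1.0]]
force: [2.0, 0.4, 3.3]
grip_width: 0.2
```

>>> {"name": "move_arm", "arguments": {"moves": "0 0 0 -0.1 0;0 0 0 -0.1 0;0 0 0 0 0"}}

```text
clock: 4.4
eef_pos: [567.0, 141.9, 77.2]
tcp_rot: [[0.998, 0.067, 0.001], [0.067, -0.998, -0.0], [0.001, 0.0, -1.0]]
force: [0.2, 0.1, 12.5]
grip_width: -0.2
```

>>> {"name": "move_arm", "arguments": {"moves": "0 0 0 -0.1 0;0 0 0 -0.1 0;0 0 0 0 0"}}

```text
clock: 4.78
eef_pos: [567.0, 141.9, 76.9]
tcp_rot: [[0.998, 0.067, 0.002], [0.067, -0.998, -0.0], [0.002, 0.001, -1.0]]
force: [-4.3, -3.0, 27.2]
grip_width: -0.3
```

The rocker is on its hard stop (force up to 27 N, no further travel). I'll lift, go over to yellow, and check on the way.

>>> {"name": "move_arm", "arguments": {"moves": "0 0 0 1 0;0 0 0 4 0;0 0 0 4 0;0 1.8 -4 1 0;0 1.8 -4 0 0;0 1.8 -4 0 0;0 1.85 -3.4 0 0;0 0 0 0 0;0 0 0 0 0"}}

```text
clock: 5.9
eef_pos: [638.3, -11.5, 173.4]
tcp_rot: [[0.998, 0.067, -0.003], [0.067, -0.998, 0.001], [-0.002, -0.001, -1.0]]
force: [0.4, -0.3, -0.8]
grip_width: 0.1
```

```bash
python3 - <<'E'
from h import *
s=snap("wrist","pics/w1.png")
st=monitor.get_state();print(st["clock"],st["eef_pos"],st["force"])
E
```

```text
5.95 [638.36710237 -10.88164066 173.73108018] [-0.61874922 -0.28814787  0.0442894 ]
```

View pics/w1.png

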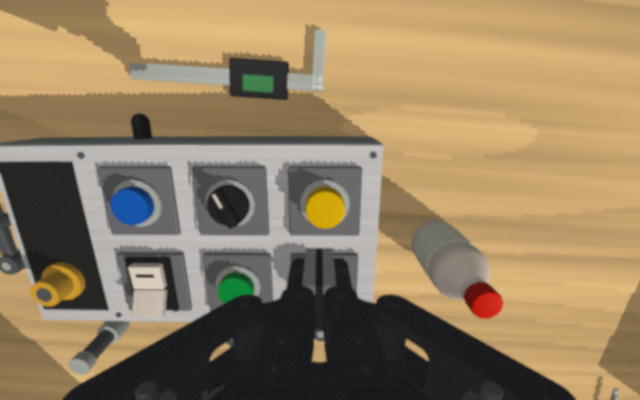

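The rocker's marked half now lies lower. Yellow is at (325,208), practically under the fingertip and about 2 mm to the right. Going down.

>>> {"name": "move_arm", "arguments": {"moves": "0 0.1 -0.2 -3 0;0 0 0 -3 0;0 0 0 -1.5 0;0 0 0 -0.5 0;0 0 0 -0.3 0;0 0 0 -0.2 0;0 0 0 -0.2 0;0 0 0 -0.2 0;0 0 0 -0.2 0;0 0 0 0 0"}}

```text
clock: 7.2
eef_pos: [640.7, -14.3, 83.5]
tcp_rot: [[0.998, 0.067, 0.001], [0.067, -0.998, 0.0], [0.001, 0.0, -1.0]]
force: [-0.1, -0.3, 2.7]
grip_width: -0.1
```

>>> {"name": "move_arm", "arguments": {"moves": "0 0 0 -0.2 0;0 0 0 -0.2 0;0 0 0 -0.1 0;0 0 0 0 0"}}

```text
clock: 7.7
eef_pos: [640.6, -14.3, 78.2]
tcp_rot: [[0.998, 0.067, 0.0], [0.067, -0.998, 0.0], [0.0, -0.0, -1.0]]
force: [1.8, -0.5, 1.9]
grip_width: -0.0
```

>>> {"name": "move_arm", "arguments": {"moves": "0 0 0 -0.1 0;0 0 0 -0.1 0;0 0 0 -0.1 0;0 0 0 -0.1 0;0 0 0 0 0;0 0 0 0 0"}}

```text
clock: 8.45
eef_pos: [640.8, -14.3, 75.9]
tcp_rot: [[0.998, 0.067, 0.001], [0.067, -0.998, -0.0], [0.001, 0.001, -1.0]]
force: [-2.2, -0.4, 15.9]
grip_width: -0.0
```

Yellow is at its stop (75.9 mm, 16 N). I'll press slightly more, lift, then move to above green.

>>> {"name": "move_arm", "arguments": {"moves": "0 0 0 -0.1 0;0 0 0 0 0;0 0 0 1.3 0;0 0 0 4 0;0 0 0 4 0;0 -2.85 2.5 0.3 0;0 -2.85 2.5 0 0;0 -2.85 2.5 0 0;0 0 0 0 0;0 0 0 0 0"}}

```text
clock: 9.7
eef_pos: [555.0, 60.2, 169.1]
tcp_rot: [[0.998, 0.067, -0.0], [0.067, -0.998, -0.001], [-0.0, 0.0, -1.0]]
force: [0.3, -0.4, -0.8]
grip_width: 0.1
```

```bash
python3 - <<'E'
from h import *
s=snap("wrist","pics/w2.png")
st=monitor.get_state();print(st["clock"],st["eef_pos"],st["force"])
E
```

```text
9.75 [555.35971915  59.81243629 169.07375535] [1.08403546 1.06421068 0.16757891]
```

View pics/w2.png

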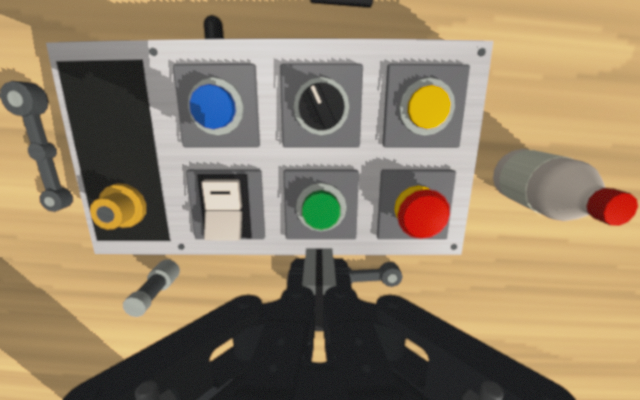

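Yellow at (430,106) now sits low in its collar, and green at (321,208) is under the fingertip.

>>> {"name": "move_arm", "arguments": {"moves": "0 0 0 -3 0;0 0 0 -3 0;0 0 0 -1.8 0;0 0 0 -0.4 0;0 0 0 -0.3 0;0 0 0 -0.2 0;0 0 0 -0.2 0;0 0 0 -0.2 0;0 0 0 -0.2 0;0 0 0 0 0"}}

```text
clock: 11.0
eef_pos: [555.3, 60.7, 76.5]
tcp_rot: [[0.998, 0.067, 0.001], [0.067, -0.998, 0.0], [0.001, 0.0, -1.0]]
force: [1.2, -0.7, 3.8]
grip_width: 0.0
```

>>> {"name": "move_arm", "arguments": {"moves": "0 0 0 -0.1 0;0 0 0 -0.1 0;0 0 0 -0.1 0;0 0 0 0 0;0 0 0 0 0"}}

```text
clock: 11.62
eef_pos: [555.4, 60.8, 74.9]
tcp_rot: [[0.998, 0.067, 0.002], [0.067, -0.998, -0.0], [0.002, 0.0, -1.0]]
force: [-3.7, -0.7, 18.1]
grip_width: 0.1
```

Green is fully in (74.9 mm, 18 N). I'll release it, lift clear and look.

>>> {"name": "move_arm", "arguments": {"moves": "0 0 0 0.5 0;0 0 0 1 0;0 0 0 3 0;0 0 0 4 0;0 -1 0 4 0;0 -1 0 1 0;0 0 0 0 0;0 0 0 0 0"}}

```text
clock: 12.62
eef_pos: [534.3, 60.4, 207.0]
tcp_rot: [[0.998, 0.067, -0.002], [0.067, -0.998, -0.0], [-0.002, 0.0, -1.0]]
force: [-0.7, 0.3, -0.2]
grip_width: -0.0
```

```bash
python3 - <<'E'
from h import *
s=snap("wrist","pics/w3.png"); t=snap("scene","pics/s3.png")
st=monitor.get_state();print(st["clock"],st["eef_pos"],st["force"])
a=np.load("pics/scene0.npz")["pixels"];c=lambda i:cv2.resize(np.ascontiguousarray(i[185:335,240:420,::-1]),None,fx=2.2,fy=2.2,interpolation=cv2.INTER_CUBIC)
cv2.imwrite("pics/f3.png",np.vstack([np.hstack([c(a),c(t["pixels"])])]))
E
```

```text
12.725 [534.53215527  60.52666887 206.97937782] [-0.06440121  0.07679469 -0.72717489]
```

View pics/f3.png

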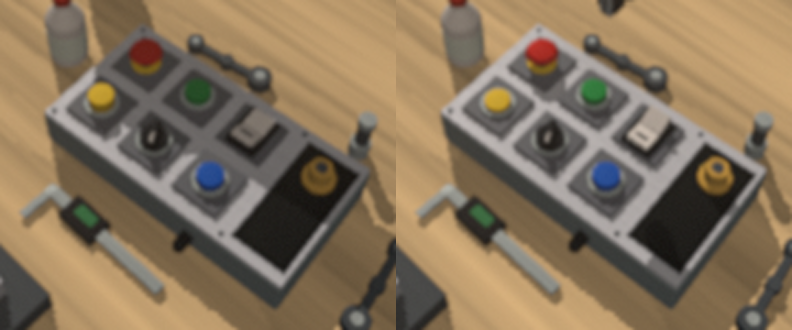

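View pics/w3.png

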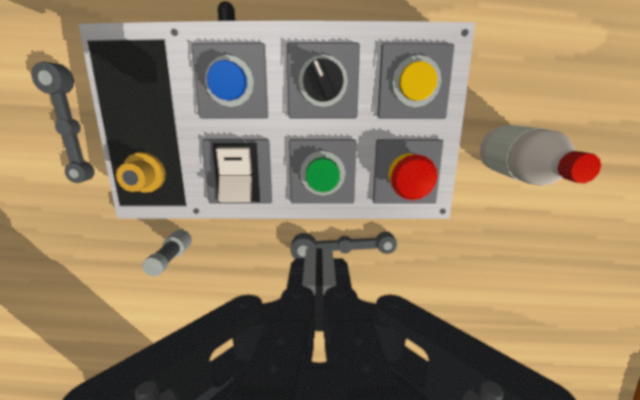

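The before/after scene crops show yellow flush (right crop, 497,100), green back out (594,90), the rocker tipped over (650,128), and everything else where it was. In the wrist view, green at (323,175) is up and yellow at (419,81) is low in its collar.

```bash
python3 -c "
from cell import r
print(r.hand_in())"
```

```text
the job is handed in; nothing more can be done
None
```

I did the three steps in the order asked and handed the job in at about 12.7 s on the robot's clock; no verdict was reported.

| Control | What the arm did | End of travel |
|---|---|---|
| White rocker | Pressed the marked end until it stopped | 76.9 mm, 27 N |
| Yellow latch | Pushed until it stopped | 75.9 mm, 16 N (then nominally 1 mm further; not read) |
| Green button | Pressed fully in, then released | 74.9 mm, 18 N |

- **Final pictures:** the rocker is over, yellow is low in its collar and green is back out. The red stop, blue button, selector, parts, bottle and tools look unmoved. I judged this by eye and did not measure it.
- **Arm at hand-in:** it was clear of everything at about z = 207 mm, with the wrist force near zero.
- **Disagreement:** the top, scene and wrist cameras placed the buttons up to about 5 mm apart. I used values between them, and the later wrist views showed yellow and green under the fingertip before each was pressed.

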